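Lock the backup cartridge into its dock

ROBOT

A 6-joint arm with a two-finger parallel gripper is mounted at the origin on the work surface. World frame = base frame: x ahead of the robot, y to its left, z up, the work surface at z = 0. Lengths are in m, angles in degrees, forces in N, time in s.
With the tool pointing down it reaches from about 0.2 to 0.875 m from the base axis. Payload 3.4 kg.
Tool frame: the origin (TCP) lies between the finger pads; the fingertips stand 19 mm ahead of it and the grasp point (between the pads) is the TCP (arm.tip_extent is the z of the fingertips in the tool frame, in m); z points along the fingers, y is the line along which they close (so a half turn about z gives the same grasp; the last joint's range is limited). The gripper opens to 94 mm and grips with 3 to 60 N. Pads are 16 mm wide; open, the fingers measure 119 mm over their backs; the gripper's body (75 mm by 177 mm) begins 78 mm behind the grasp point.
Start: joints at [57.869, 15.808, 86.224, -0, 77.962, -6.933], TCP at [0.245, 0.52, 0.224] pointing down, gripper open.
Joint ranges: [-165.64, 165.64], [-43.16, 119.46], [12.63, 154.43], [-67.54, 247.53], [6.08, 155.33], [-154.97, 154.97]. Speed limits (degrees/s): [147.25, 147.25, 180, 180, 180, 180].

INTERFACE

Orientations are given as a 3x3 rotation matrix whose columns are the frame's x, y, z axes.
In Python, from station import arm gives the robot as it stands.
- The arm moves only by the shell command python3 -m jog 'ROWS' [OPENING] [FORCE]. ROWS is JSON, a list of rows, each a list of 2 entries, a list of its own where there are three numbers: the shift along the tool's x, y, z normalised to -1 to 1, where 1 is 0.025 m, then the turn, a rotation vector about the tool's x, y, z normalised to -1 to 1, where 1 is 4 degrees. In form: [[[tx, ty, tz], [wx, wy, wz]], ...]. A call has 1 to 12 rows; each row shifts and turns the commanded pose from where the row before left it, along the tool's axes as they then stand; what a row does not reach is not made up. A row lasts 1/12 s, in which the tool goes at most 41.7 mm and 7.16 degrees, less where a joint would pass 70% of its speed; a pose out of reach is approached as far as the arm can. A call with a number of a shift or a turn outside -1 to 1 is refused whole. A call with a gripper value outside its range is refused whole. OPENING is the opening, from 0 (shut) to 1 (fully open), set as the call begins (- or left out, the last holds). The fingers move at their own pace and stop on an object; FORCE is the grip in N (left out, the last holds). Time passes only in rows, so rows that do not move let the fingers close. It gives the time, the measured TCP pose, the force, the opening and the grip force at its end, in the units of the state.
- arm.read_state(): the state, without advancing time (a new reading comes with each control period).
- arm.snapshot(name): name is "side" or "top" or "wrist"; returns the picture (400x640x3 uint8, blue, green, red); there is no depth.
- arm.camera_info(name): a dict with "fovy" (degrees; the focal length in pixels is half the picture's height over the tangent of half this angle, whatever the lens; pixels are square), "cx", "cy" (the principal point, pixels), "world_to_cam" (4x4, takes a point from world to camera coordinates). Camera axes: x right, y down, z forward; pixel columns grow to the right and rows downward; lengths in m; the calibration is good to about 2 mm. A picture is of the moment at which its call begins: read the wrist's pose just before it. camera_info takes no time and is no camera call; for the wrist camera it gives the pose at the moment of the call.
- arm.sign_off(): hands the job in; it is judged then, once.
Trained networks look in the newest picture that a camera, given by its name, has taken for a name from the list of things; names that differ only in an ending like _2 or _b are one class to them, and where a whole thing is asked for, a point or a joint stands for the part that bears it (a point fixed in the world has none). Each returns a list of dicts, best first, with "p" (0 to 1); they miss things now and then, are a little off and sometimes report something else, mostly with a low value. They report only what shows in the picture. A call takes as long as a camera call.
- arm.regions_of(name, camera): "mask" (400x640 bool, what is visible of it).
- arm.tip_of(name, camera): "position" ([x, y, z] in m, in world coordinates, good to about 4 mm: a listed point, or the origin of a listed thing).
The state is a dict: "time_s": time; "joint_pos": joint angles; "joint_vel": joint speeds; "tau": joint torques, N m; "ee_pos": TCP position; "ee_rot": TCP orientation; "ft_force": force on the tool from outside, world axes, zero at the start; "torque": the same for the moment, N m; "gripper_width": finger opening in m; "grasp_force": force on a finger pad.
Only numpy, scipy, OpenCV 4.12 (cv2) and the standard library are available. Lean on these libraries where they do the work, as an engineer would, in place of code of your own. Each camera call takes 0.05 s, during which the arm holds its last target. There are 200 camera calls.

TASK

Lock the orange-fronted backup cartridge into the desk dock: press the yellow latch plate behind it down with closed fingertips so that the two red teeth sink away, and keep the plate held down while the same fingers push the cartridge over the teeth towards the black connector block. Once the cartridge is wholly past the teeth, let go and move clear, so that the teeth spring up behind it. Only press and push: do not lift or tip the cartridge, and leave everything else on the desk where it is.

Things in the scene. Friction and masses are not known exactly. Their poses are not given: they have to be found in the camera images.
- dock: Fixed grey cradle, 309 x 120 mm. Origin on the table midway between the teeth; +x = push direction, y across, z up. Lane 104 mm wide between aluminium rails (tops 45 above the table). Lane floor, 30 above the table: two strips, |y| 32 to 52 mm; between them a well 64 wide, x -172 to +25 mm, filled by the latch plate. Lane spans x -180 mm to the black block's stop face at +89 (top 70 high).
- latch (a joint): Sprung yellow plate and two red teeth, moving together straight down; metres pressed: 0 up (rest), 0.014 bottom. Spring: 1 N at the start, 3 N at the bottom; it rises when released. Up, the teeth stand 8 mm above the lane floor and block the cartridge; press about 0.011 to clear them (0.0085 at least).
- latch_plate (a point): Centre of the top of the yellow black-ribbed press plate, 192 x 60 mm, dock x -172 to +20 mm; moves with the latch. Top at rest 29.5 mm above the table, flush with the lane floor. It runs on under the cartridge (which rests on the strips, not on it), so fingers pressing it behind the cartridge can slide along it, pushing, until the cartridge is past the teeth.
- teeth_mid (a point): Point midway between the two red teeth, at lane floor height (dock x=0, y=0, 30 mm above the table). Teeth: 8 mm long in x (-4 to +4 mm), at |y| = 38 to 48 mm, so that fingers up to 60 mm wide pass between them.
- cartridge: Loose black box, 80 (x) x 100 (y) x 30 mm high, 0.5 to 0.85 kg, slides under 3 to 10 N; paper label on top, orange band on its -x end, the end to push. Origin: centre of its underside; axes as the dock's. Starts in the lane, leading face 6 to 30 mm short of the teeth. Wholly past the teeth once its origin is at dock x = +44 mm; against the block at +49.
- spare_cartridge: Loose bystander: the same box with a blue band, on the desk beside the dock. Origin at the centre of its underside.
- mug: Loose bystander: blue mug, 80 mm across, 92 high. Origin centre of underside.
- stapler: Loose bystander: red stapler, 130 x 36 x 58 mm, long in x. Origin centre of underside.
- usb_stick: Loose bystander: green USB stick, 57 x 19 x 10 mm. Origin near the centre of its underside.
- magnet: Loose bystander: red round magnet, 32 mm across, 10 high. Origin centre of underside.
- tape_roll: Loose bystander: roll of clear tape lying flat, 80 mm across, 19 high. Origin centre of underside.

How it is judged:
By the outcome, as a careful person would: the job done as asked, in the order asked, and still so for the second after the job is handed in, with the robot touching nothing.
It also fails if it takes over 38 s, if anything falls off the work surface, if the arm or the gripper's body presses on something with over 40 N, if the wrist force passes 120 N, or if a joint passes its speed limit or range.

## Working session

There is one attempt and no reset: what is moved stays moved. The work goes in short steps, Python scripts to look and compute and a shell command to move; the robot and the scene stay as the last step left them, time stands still between calls to the robot, and variables do not carry over. Pictures are saved under pics/ and viewed, at most 10 in all, crops included, and the job is handed in when it is done.

```bash
mkdir -p pics
cat > h.py <<'E'
import numpy as np, cv2
from station import arm
np.set_printoptions(precision=4,suppress=True)
def ray(cam,uv):
    i=arm.camera_info(cam);f=200/np.tan(np.radians(i["fovy"]/2));M=np.array(i["world_to_cam"])
    d=M[:3,:3].T@np.array([(uv[0]-i["cx"])/f,(uv[1]-i["cy"])/f,1]);return -M[:3,:3].T@M[:3,3],d
def onz(cam,uv,z):
    o,d=ray(cam,uv);return o+d*(z-o[2])/d[2]
def proj(cam,p):
    i=arm.camera_info(cam);f=200/np.tan(np.radians(i["fovy"]/2));M=np.array(i["world_to_cam"])
    c=M[:3,:3]@np.array(p)+M[:3,3];return np.array([i["cx"]+f*c[0]/c[2],i["cy"]+f*c[1]/c[2]])
E
python3 - <<'E'
from h import *
s=arm.read_state();print(s["time_s"],s["ee_pos"],np.array(s["ee_rot"]),arm.tip_extent)
for c in("top","side"):
    im=arm.snapshot(c);cv2.imwrite(f"pics/{c}0.png",im)
    for n in("dock","teeth_mid","latch_plate","cartridge","spare_cartridge"):
        print(c,n,[(round(r["p"],2),np.array(r["position"])) for r in arm.tip_of(n,c)[:2]])
E
```

```text
0.0 [0.2445 0.5199 0.2236] [[-0.9049  0.4257 -0.001 ]
 [ 0.4257  0.9049 -0.0015]
 [ 0.0002 -0.0018 -1.    ]] 0.019
top dock [(0.86, array([ 0.5303, -0.0158, -0.0015]))]
top teeth_mid [(0.72, array([ 0.5405, -0.0192,  0.028 ]))]
top latch_plate [(0.72, array([0.4415, 0.0512, 0.0024]))]
top cartridge [(0.97, array([ 0.5359, -0.0825,  0.0303]))]
top spare_cartridge [(0.88, array([ 0.691 , -0.0683,  0.003 ]))]
side dock [(0.75, array([ 0.5404, -0.0192, -0.0015]))]
side teeth_mid [(0.9, array([ 0.5336, -0.0195,  0.0258]))]
side latch_plate [(0.65, array([ 0.5352, -0.0893,  0.0266]))]
side cartridge [(0.9, array([ 0.5333, -0.087 ,  0.0273]))]
side spare_cartridge [(0.94, array([ 0.691 , -0.075 , -0.0009])), (0.3, array([ 0.5362, -0.0836,  0.0335]))]
```

View pics/top0.png

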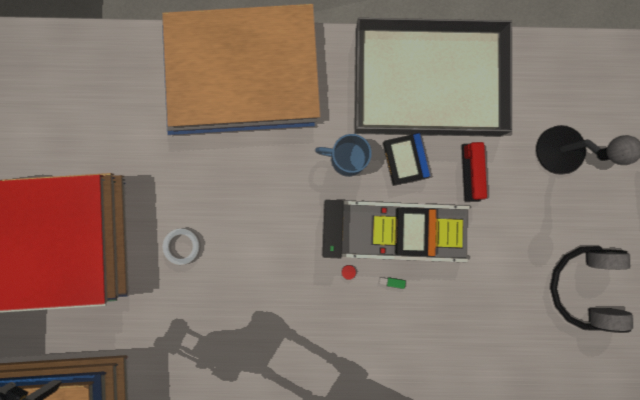

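View pics/side0.png

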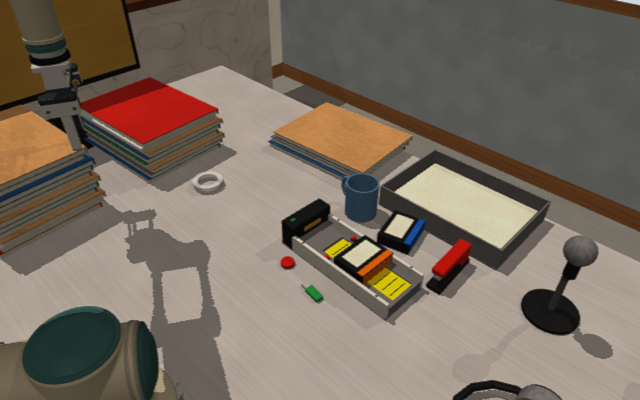

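The push direction is world +y (left in the top view), and the orange end at (432,232) faces -y with the bare plate behind it at (450,232). Next I refine the dock axis and the faces.

Run:
```python
from h import *
im=cv2.imread("pics/top0.png")
cv2.imwrite("pics/topc.png",cv2.resize(im[190:275,310:480],None,fx=4.6,fy=4.6,interpolation=cv2.INTER_CUBIC))
hsv=cv2.cvtColor(im,cv2.COLOR_BGR2HSV)
R=(slice(195,266),slice(360,480))
def blobs(lo,hi,z,nm):
    m=np.zeros(im.shape[:2],np.uint8);m[R]=cv2.inRange(hsv,lo,hi)[R]
    n,_,st,c=cv2.connectedComponentsWithStats(m)
    for k in range(1,n):
        if st[k,4]>5: print(nm,st[k],c[k],onz("top",c[k],z))
blobs((0,150,80),(6,255,255),.038,"red")
blobs((8,150,100),(18,255,255),.06,"orange")
blobs((22,100,80),(35,255,255),.0295,"yellow")
for p in [(346,203),(469,207),(346,258),(468,260)]: print(p,onz("top",p,.045))
print([onz("top",(u,232),.0605) for u in (396,428,437)])
```

```text
red [473 195   7   4  27] [476.1111 196.4444] [ 0.6121 -0.2181  0.038 ]
red [382 208   4   5  20] [383.5 210. ] [ 0.5796 -0.0196  0.038 ]
red [381 248   4   5  19] [382.4211 250.1053] [ 0.4942 -0.0182  0.038 ]
orange [428 209   9  47 340] [431.7206 232.5441] [ 0.5341 -0.1173  0.06  ]
yellow [373 215  23  31 659] [384.0865 229.9909] [ 0.5367 -0.0226  0.0295]
yellow [436 218  27  30 748] [449.4398 232.7353] [ 0.5332 -0.1635  0.0295]
(346, 203) [0.593  0.0613 0.045 ]
(469, 207) [ 0.589  -0.2003  0.045 ]
(346, 258) [0.4769 0.0597 0.045 ]
(468, 260) [ 0.477  -0.1982  0.045 ]
[array([ 0.534 , -0.0427,  0.0605]), array([ 0.5351, -0.1094,  0.0605]), array([ 0.5354, -0.1281,  0.0605])]
```

View pics/topc.png

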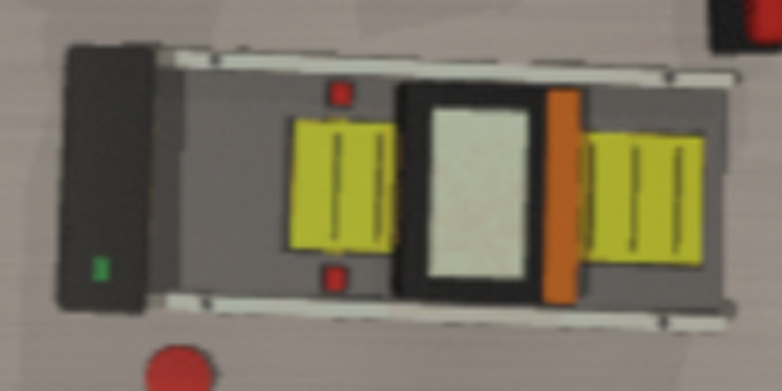

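```bash
python3 -m jog '[[[-0.91,-0.8,0],[0,0,0]],[[-0.91,-0.8,0],[0,0,0]],[[-0.91,-0.8,0],[0,0,0]],[[-0.91,-0.8,0],[0,0,0]],[[-0.91,-0.8,0],[0,0,0]],[[-0.91,-0.8,0],[0,0,0]],[[-0.91,-0.8,0],[0,0,0]],[[-0.91,-0.8,0],[0,0,0]],[[-0.91,-0.8,0],[0,0,0]],[[-0.91,-0.8,0],[0,0,0]],[[-0.91,-0.8,0],[0,0,0]],[[-0.91,-0.8,0],[0,0,0]]]' 0 10
python3 -m jog '[[[-0.91,-0.8,0],[0,0,0]],[[-0.91,-0.8,0],[0,0,0]],[[-0.91,-0.8,0],[0,0,0]],[[-0.91,-0.8,0],[0,0,0]],[[-0.91,-0.8,0],[0,0,0]],[[-0.91,-0.8,0],[0,0,0]],[[-0.91,-0.8,0],[0,0,0]],[[-0.91,-0.8,0],[0,0,0]],[[-0.91,-0.8,0],[0,0,0]],[[-0.91,-0.8,0],[0,0,0]],[[-0.91,-0.8,0],[0,0,0]],[[-0.91,-0.8,0],[0,0,0]]]'
python3 -m jog '[[[0,0,0.2],[0,0,1]],[[0,0,0.2],[0,0,1]],[[0,0,0.2],[0,0,1]],[[0,0,0.2],[0,0,1]],[[0,0,0.2],[0,0,1]],[[0,0,0.2],[0,0,1]],[[0,0,0.2],[0,0,1]],[[0,0,0.2],[0,0,1]],[[0,0,0.2],[0,0,1]],[[0,0,0.2],[0,0,1]],[[0,0,0.2],[0,0,1]],[[0,0,0.2],[0,0,1]]]'
python3 -m jog '[[[0,0,0],[0,0,1]],[[0,0,0],[0,0,1]],[[0,0,0],[0,0,1]],[[0,0,0],[0,0,1]],[[0,0,0],[0,0,0.5]],[[0,0,0],[0,0,0]],[[0,0,0],[0,0,0]]]'
```

```text
time_s: 1.6
ee_pos: [0.39, 0.1855, 0.2247]
ee_rot: [[-0.905, 0.426, 0.001], [0.426, 0.905, 0.0], [-0.001, 0.001, -1.0]]
ft_force: [0.4, 0.7, -0.6]
gripper_width: 0.0175
grasp_force: 0.0
time_s: 2.6
ee_pos: [0.5349, -0.148, 0.2246]
ee_rot: [[-0.905, 0.426, 0.0], [0.426, 0.905, 0.0], [-0.0, 0.0, -1.0]]
ft_force: [0.5, 0.8, 0.2]
gripper_width: 0.0006
grasp_force: 0.0
time_s: 3.6
ee_pos: [0.5346, -0.1465, 0.1643]
ee_rot: [[-0.286, 0.958, 0.0], [0.958, 0.286, -0.0], [-0.0, 0.0, -1.0]]
ft_force: [0.8, 0.1, 0.7]
gripper_width: 0.0002
grasp_force: 0.0
time_s: 4.18
ee_pos: [0.5345, -0.1465, 0.1645]
ee_rot: [[0.02, 1.0, 0.0], [1.0, -0.02, 0.0], [0.0, 0.0, -1.0]]
ft_force: [-0.6, -0.4, -0.3]
gripper_width: 0.0006
grasp_force: 0.0
```

Run:
```python
from h import *
for c in("wrist","top"):
    cv2.imwrite(f"pics/{c}1.png",arm.snapshot(c))
    for n in("teeth_mid","cartridge"):
        print(c,n,[(round(r["p"],2),np.array(r["position"])) for r in arm.tip_of(n,c)[:1]])
```

```text
wrist teeth_mid [(0.73, array([ 0.5352, -0.0186,  0.0268]))]
wrist cartridge [(0.96, array([ 0.5359, -0.0799,  0.026 ]))]
top teeth_mid [(0.86, array([ 0.5396, -0.0167,  0.0287]))]
top cartridge [(0.55, array([ 0.5362, -0.0825,  0.0305]))]
```

View pics/wrist1.png

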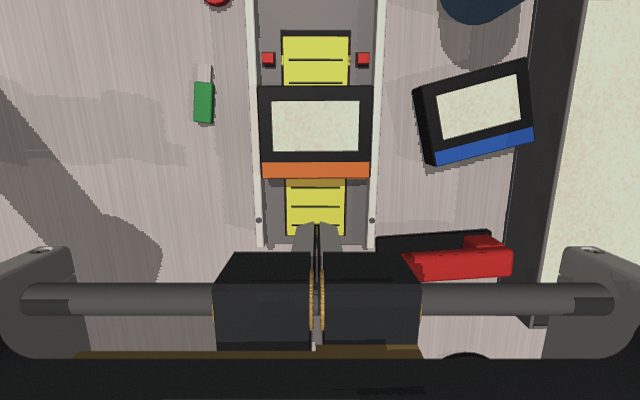

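Run:
```python
from h import *
print("teeth",onz("wrist",(268,59),.038),onz("wrist",(363,59),.038))
print("cart top front",onz("wrist",(258,86),.06),onz("wrist",(372,86),.06))
for v in(162,165,178): print(v,onz("wrist",(261,v),.06),onz("wrist",(370,v),.06),onz("wrist",(316,v),.03))
print("plate rear",onz("wrist",(286,236),.0295),onz("wrist",(346,236),.0295))
print("rail in",onz("wrist",(257,200),.045),onz("wrist",(367,200),.045))
```

```text
teeth [ 0.4919 -0.0189  0.038 ] [ 0.577  -0.0208  0.038 ]
cart top front [ 0.4854 -0.0445  0.06  ] [ 0.5816 -0.0466  0.06  ]
162 [ 0.4838 -0.1084  0.06  ] [ 0.5811 -0.1106  0.06  ] [ 0.5328 -0.1128  0.03  ]
165 [ 0.4836 -0.1111  0.06  ] [ 0.5812 -0.1133  0.06  ] [ 0.5327 -0.1158  0.03  ]
178 [ 0.4829 -0.1229  0.06  ] [ 0.5814 -0.125   0.06  ] [ 0.5324 -0.1289  0.03  ]
plate rear [ 0.4994 -0.1902  0.0295] [ 0.5628 -0.1916  0.0295]
rail in [ 0.4747 -0.1468  0.045 ] [ 0.5816 -0.1491  0.045 ]
```

```bash
python3 -m jog '[[[0,-0.06,0.6],[0,0,0]],[[0,0,0.6],[0,0,0]],[[0,0,0.6],[0,0,0]],[[0,0,0.6],[0,0,0]],[[0,0,0.6],[0,0,0]],[[0,0,0.6],[0,0,0]],[[0,0,0.6],[0,0,0]],[[0,0,0],[0,0,0]],[[0,0,0],[0,0,0]],[[0,0,0],[0,0,0]]]'
python3 -m jog '[[[0,0,0.14],[0,0,0]],[[0,0,0.14],[0,0,0]],[[0,0,0.14],[0,0,0]],[[0,0,0.14],[0,0,0]],[[0,0,0.14],[0,0,0]],[[0,0,0.14],[0,0,0]],[[0,0,0],[0,0,0]],[[0,0,0],[0,0,0]],[[0,0,0],[0,0,0]]]'
python3 - <<'E'
from h import *
im=arm.snapshot("wrist");cv2.imwrite("pics/w2.png",im)
im=arm.snapshot("side");cv2.imwrite("pics/s2.png",cv2.resize(im[190:330,260:440],None,fx=4,fy=4,interpolation=cv2.INTER_CUBIC))
E
```

```text
time_s: 5.32
ee_pos: [0.5336, -0.1467, 0.0602]
ee_rot: [[0.021, 1.0, 0.001], [1.0, -0.021, -0.0], [-0.0, 0.001, -1.0]]
ft_force: [0.6, -0.3, 0.5]
gripper_width: 0.0004
grasp_force: 0.0
time_s: 6.07
ee_pos: [0.5333, -0.1465, 0.0387]
ee_rot: [[0.021, 1.0, 0.001], [1.0, -0.021, -0.0], [-0.0, 0.001, -1.0]]
ft_force: [1.1, -0.5, 2.7]
gripper_width: 0.0004
grasp_force: 1.3
```

View pics/s2.png

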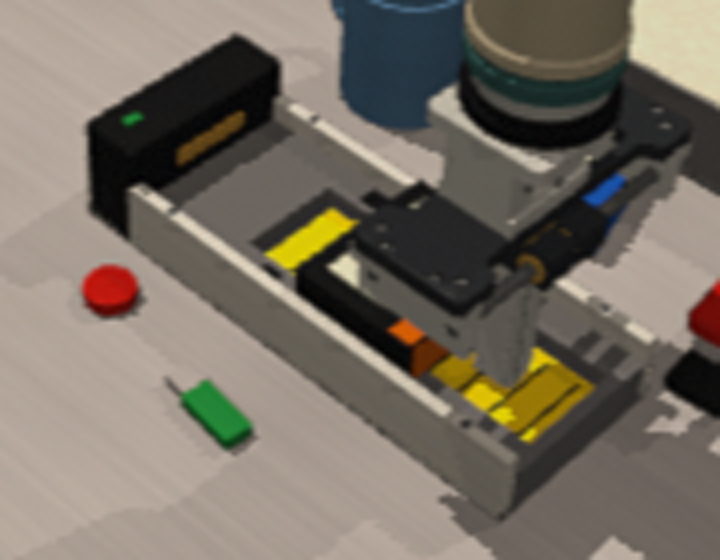

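View pics/w2.png

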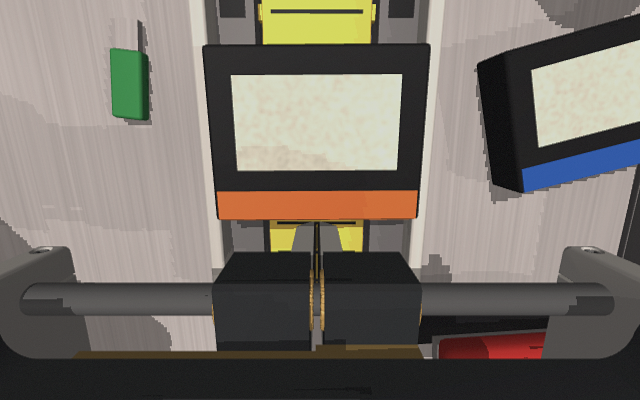

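The plate has sunk and both tooth slots show dark at about (232,8) and (400,8), so the teeth are down. I press 2 mm more and then push.

```bash
python3 -m jog '[[[0,0,0.08],[0,0,0]],[[0,0,0],[0,0,0]],[[0.2,0,0],[0,0,0]],[[0.3,0,0],[0,0,0]],[[0.3,0,0],[0,0,0]],[[0.2,0,0],[0,0,0]],[[0.2,0,0],[0,0,0]],[[0.2,0,0],[0,0,0]],[[0.2,0,0],[0,0,0]]]'
python3 -m jog '[[[0.3,0,0],[0,0,0]],[[0.3,0,0],[0,0,0]],[[0.3,0,0],[0,0,0]],[[0.3,0,0],[0,0,0]],[[0.3,0,0],[0,0,0]],[[0.3,0,0],[0,0,0]],[[0.3,0,0],[0,0,0]],[[0.3,0,0],[0,0,0]],[[0,0,0],[0,0,0]],[[0,0,0],[0,0,0]]]'
```

```text
time_s: 6.92
ee_pos: [0.534, -0.1071, 0.0366]
ee_rot: [[0.019, 1.0, 0.0], [1.0, -0.019, -0.003], [-0.003, 0.0, -1.0]]
ft_force: [-0.3, -6.3, 1.6]
gripper_width: 0.0002
grasp_force: 3.4
time_s: 7.75
ee_pos: [0.5349, -0.0454, 0.0365]
ee_rot: [[0.02, 1.0, -0.0], [1.0, -0.02, 0.001], [0.001, -0.0, -1.0]]
ft_force: [0.4, -0.1, 2.5]
gripper_width: 0.0009
grasp_force: 1.4
```

Run:
```python
from h import *
im=arm.snapshot("wrist");cv2.imwrite("pics/w3.png",im)
print([(round(r["p"],2),np.array(r["position"])) for r in arm.tip_of("cartridge","wrist")[:1]])
im=arm.snapshot("top");cv2.imwrite("pics/t3.png",im)
```

```text
[(0.94, array([0.5366, 0.0058, 0.0256]))]
```

View pics/w3.png

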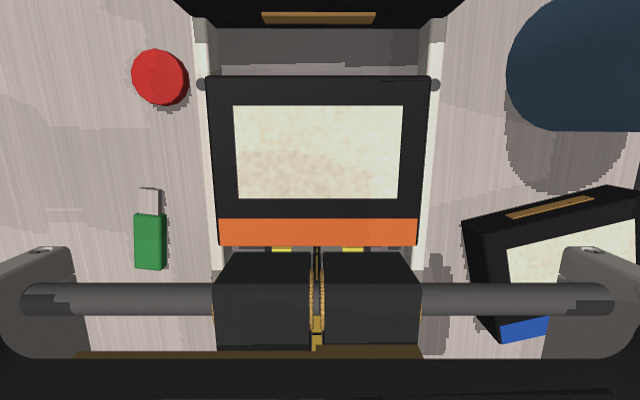

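The cartridge is straight in the lane, with its orange rear edge at row 245, fingers just behind it and the black block at row ~28 ahead. I continue the last stretch.

```bash
python3 - <<'E'
from h import *
print(onz("wrist",(316,245),.06),onz("wrist",(316,76),.06))
E
python3 -m jog '[[[0.2,0,0],[0,0,0]],[[0.2,0,0],[0,0,0]],[[0.2,0,0],[0,0,0]],[[0.15,0,0],[0,0,0]],[[0.15,0,0],[0,0,0]],[[0,0,0],[0,0,0]],[[0,0,0],[0,0,0]]]'
python3 - <<'E'
from h import *
im=arm.snapshot("wrist");cv2.imwrite("pics/w4.png",im)
print([(round(r["p"],2),np.array(r["position"])) for r in arm.tip_of("cartridge","wrist")[:1]])
hsv=cv2.cvtColor(im,cv2.COLOR_BGR2HSV);m=cv2.inRange(hsv,(8,150,100),(18,255,255))
v=[np.where(m[150:290,u])[0]+150 for u in(230,270,360,405)];print([(a.min(),a.max()) for a in v if len(a)])
b=max(a.max() for a in v if len(a))+1;print(onz("wrist",(316,b),.06))
E
```

```text
[ 0.5329 -0.0354  0.06  ] [0.5347 0.0425 0.06  ]
time_s: 8.48
ee_pos: [0.5356, -0.0248, 0.0364]
ee_rot: [[0.02, 1.0, -0.0], [1.0, -0.02, -0.002], [-0.002, -0.0, -1.0]]
ft_force: [0.4, -4.8, 2.5]
gripper_width: 0.0002
grasp_force: 2.8
[(0.67, array([0.5363, 0.023 , 0.026 ]))]
[(np.int64(219), np.int64(245)), (np.int64(219), np.int64(246)), (np.int64(219), np.int64(246)), (np.int64(219), np.int64(245))]
[ 0.5335 -0.0158  0.06  ]
```

View pics/w4.png

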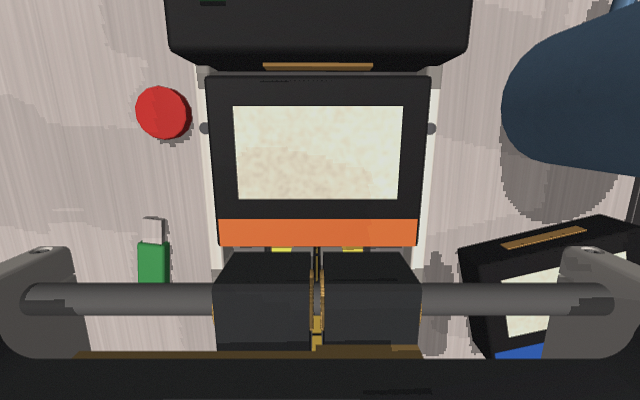

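The block is just ahead of the cartridge, which still needs a few millimetres.

```bash
python3 -m jog '[[[0.06,0,0],[0,0,0]],[[0.06,0,0],[0,0,0]],[[0.04,0,0],[0,0,0]],[[0,0,0],[0,0,0]],[[0,0,0],[0,0,0]]]'
python3 - <<'E'
from h import *
im=arm.snapshot("wrist");cv2.imwrite("pics/w5.png",im)
hsv=cv2.cvtColor(im,cv2.COLOR_BGR2HSV);m=cv2.inRange(hsv,(8,150,100),(18,255,255))
b=max((np.where(m[150:290,u])[0]+150).max() for u in(230,270,360,405))+1;print(b,onz("wrist",(316,b),.06))
E
```

```text
time_s: 9.0
ee_pos: [0.5356, -0.0209, 0.0364]
ee_rot: [[0.021, 1.0, -0.0], [1.0, -0.021, -0.001], [-0.001, -0.0, -1.0]]
ft_force: [0.0, -5.7, 0.7]
gripper_width: 0.0004
grasp_force: 3.0
247 [ 0.5336 -0.0118  0.06  ]
```

```bash
python3 -m jog '[[[-0.12,0,0],[0,0,0]],[[-0.12,0,0],[0,0,0]],[[0,0,0],[0,0,0]],[[0,0,-0.2],[0,0,0]],[[0,0,-0.3],[0,0,0]],[[0,0,-0.5],[0,0,0]],[[0,0,-0.8],[0,0,0]],[[-0.3,0,-0.8],[0,0,0]],[[-0.8,0,-0.8],[0,0,0]],[[-1,0,-0.8],[0,0,0]],[[-1,0,-0.8],[0,0,0]],[[-1,0,-0.8],[0,0,0]]]'
python3 -m jog '[[[-0.8,0,-0.3],[0,0,0]],[[-0.5,0,0],[0,0,0]],[[0,0,0],[0,0,0]],[[0,0,0],[0,0,0]],[[0,0,0],[0,0,0]]]'
python3 - <<'E'
from h import *
w=arm.snapshot("wrist");t=arm.snapshot("top")
print([np.array(r["position"]) for n in("cartridge","teeth_mid") for r in arm.tip_of(n,"wrist")[:1]])
cv2.imwrite("pics/fin.png",np.hstack([cv2.resize(w[0:300,180:480],(400,400)),cv2.resize(t[190:275,310:395],(400,400),interpolation=cv2.INTER_CUBIC)]))
E
```

```text
time_s: 10.05
ee_pos: [0.5326, -0.1292, 0.1828]
ee_rot: [[0.02, 1.0, -0.001], [1.0, -0.02, -0.0], [-0.0, -0.001, -1.0]]
ft_force: [0.2, 0.7, -1.4]
gripper_width: 0.0005
grasp_force: 0.0
time_s: 10.47
ee_pos: [0.5318, -0.1596, 0.1878]
ee_rot: [[0.021, 1.0, -0.003], [1.0, -0.021, 0.002], [0.002, -0.003, -1.0]]
ft_force: [-0.2, 0.5, 0.7]
gripper_width: 0.0006
grasp_force: 0.0
[array([ 0.5365, -0.0169,  0.0253])]
```

View pics/fin.png

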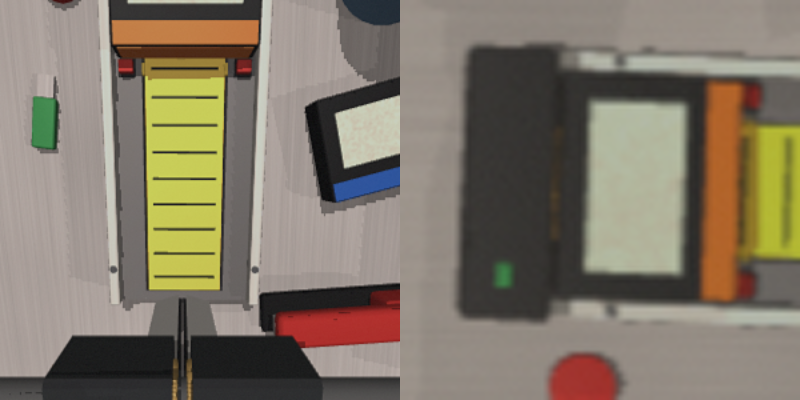

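Both red teeth stand up right behind the orange end, at (127,67) and (244,67) in the left panel. The cartridge sits straight against the block area, the neighbouring objects look unmoved, and the gripper is clear.

```bash
python3 -c "
from station import arm
print(arm.sign_off())"
```

```text
the job is handed in; nothing more can be done
None
```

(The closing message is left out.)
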